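# Fit the sprung roller into the bench roller track

## Task

One roller is missing from the short roller track. Take the roller with the long spring-loaded axle end out of the sloping rack, put one axle end into the empty socket of a side rail, push against the spring, swing the other end down between the rails and let it spring into the opposite socket, so that the roller lies level with both ends fully home, and let go of it. Leave the plain roller lying in the rack, and do not shift the tray on the track, the caliper, the spanner or the jar.

Things in the scene. Friction and masses are not known exactly. Their poses are not given: they have to be found in the camera images.
- roller: The sprung roller: steel tube 30 mm across, 134 mm long, black end caps, 0.28 kg, round-nosed axle ends 10 mm across. Origin: middle of the tube, on its axis. x runs along the axis towards the short fixed axle end; the long sprung end is at -x. It starts in one of the rack's two cradles, x pointing up the slope, 32 deg above level, sprung end lowest
- stub_tip (a point): Tip of the roller's short fixed axle end, on the axis; it stands out 8 mm from the tube, 75 mm from the roller's origin
- plunger_tip (a point): Tip of the roller's long sprung axle end, on the axis; fully out it stands out 28 mm from the tube, 95 mm from the roller's origin
- plunger (a joint): How far the sprung axle end is pressed into the tube, m: 0 fully out, 0.020 fully in. It takes 3 N to start and 350 N/m more (about 9 N at 17 mm)
- track: Roller track: two level aluminium rails 400 mm long, 16 mm thick, inner faces 150 mm apart, four 30 mm rollers across them and one empty place. Origin: on the table below the middle of the empty place. x across the track from near to far rail (along the rollers), y along the rails, z up. Axles 85 mm, rail tops 97 mm high; neighbour rollers at y = 80 and -80 mm; clear below the empty place
- socket_near (a point): Middle of the floor of the blind round socket in the near rail at the empty place, at (-84, 0, 85) mm in the track's frame: 14 mm across, 9 mm deep from the rail's inner face. Either axle end fits either socket
- socket_far (a point): The same for the facing socket in the far rail, at (84, 0, 85) mm in the track's frame. Floor to floor is 168 mm; the roller is 170 mm long free, 150 mm pressed right in. Once home it stays pressed in 2 to 3 mm and lies up to 2 mm below the socket axes
- rack: Grey steel rack, 206 x 180 mm, floor sloping 32 deg. Origin: on the table midway between its two cradles; x level towards the high end, z up. Cradles along x at y = -45 and 45 mm hold a roller's origin at x = 0, 95 mm high, on V saddles 36 to 48 mm either side of that along the roller (between them fingers have room). The floor is 35 mm below the rollers' axes; a lip closes the low end
- plain_roller: Bystander in the other cradle: plain roller 30 mm across, tube 150 mm long, both axle ends short (8 mm), not sprung. Origin on its axis, x up the slope, tube from 87 mm below to 63 mm above it. Leave it
- hole_tray: Bystander: green tray with rows of round holes, 105 x 140 x 36 mm, lying on the track's rollers about 200 mm from the empty place. Origin: middle of its underside
- caliper: Bystander: steel caliper 230 mm long, 14 mm high, lying flat beyond the track. Origin: under its middle
- wrench: Bystander: steel spanner 180 mm long, lying flat in front of the track. Origin: under its middle
- screw_jar: Bystander: glass jar 64 mm across, 75 mm high. Origin: under its middle
Things that resemble listed ones, but are neither listed nor needed, are in the scene too. What is shaped like the roller but pink or purple is not meant.

How it is judged:
By the outcome, as a careful person would: the job done as asked, in the order asked, and still so for the second after the job is handed in, with the robot touching nothing.
It also fails if it takes over 45 s, if anything falls off the work surface, if the arm or the gripper's body presses on something with over 40 N, if the wrist force passes 120 N, or if a joint passes its speed limit or range.

## Robot

A 7-joint arm with a two-finger parallel gripper is mounted at the origin on the work surface. World frame = base frame: x ahead of the robot, y to its left, z up, the work surface at z = 0. Lengths are in mm, angles in rad, forces in N, time in s.
With the tool pointing down it reaches from about 425 to 925 mm from the base axis. Payload 6.8 kg.
Tool frame: the origin (TCP) lies midway between the tips of the shut fingers; the grasp point (between the pads) lies 19 mm behind it; z points along the fingers, y is the line along which they close (so a half turn about z gives the same grasp; the last joint's range is limited). The gripper opens to 88 mm and grips with 3 to 60 N. Pads are 20 mm wide; open, the fingers measure 115 mm over their backs; the gripper's body (75 mm by 178 mm) begins 61 mm behind the grasp point.
Start: joints at [-1.262, 0.477, 0.022, 1.555, -0.011, 1.109, -0.083], TCP at [273.263, 617.232, 222.664] pointing down, gripper open.
Joint ranges: [-2.96, 2.96], [-0.34, 2.1], [-1.41, 1.46], [0.24, 2.44], [-1.37, 4.51], [0.17, 1.92], [-2.96, 2.96]. Speed limits (rad/s): [2.39, 2.39, 3.14, 3.14, 3.14, 3.14, 3.14].

## Interface

Orientations are given as a 3x3 rotation matrix whose columns are the frame's x, y, z axes.
In Python, from workcell import get_state, read_camera, get_calibration, job_done gives the robot as it stands. The module is installed in compiled form; this text tells all that it offers.
- The arm moves only by the tool step_arm, never from a script. Its argument "deltas" is a list of rows, each a list of 2 entries, a list of its own where there are three numbers: the shift along the tool's x, y, z scaled (see below), then the turn, a rotation vector about the tool's x, y, z scaled (see below). In form: [[[dx, dy, dz], [rx, ry, rz]], ...]. A call has exactly 8 rows; each row shifts and turns the commanded pose from where the row before left it, along the tool's axes as they then stand; what a row does not reach is not made up. The controller multiplies each number of a shift by 0.02 m and each number of a turn by 0.12 rad. A row lasts 1/8 s, in which the tool goes at most 62.5 mm and 10.7 degrees, less where a joint would pass 70% of its speed; a pose out of reach is approached as far as the arm can. A call with a number of a shift or a turn outside -1 to 1 is refused whole. A call with a gripper value outside its range is refused whole. "claw" is the closure, from 0 (fully open) to 1 (shut), set as the call begins (left out, the last holds). The fingers move at their own pace and stop on an object; "newtons" is the grip in N (left out, the last holds). Time passes only in rows, so rows that do not move let the fingers close, or fill a call up. It gives the time, the measured TCP pose, the force, the opening and the grip force at its end, in the units of the state.
- get_state(): the state, without advancing time (a new reading comes with each control period).
- read_camera(name): name is "side" or "top"; returns the picture (400x640x3 uint8, red, green, blue); there is no depth.
- get_calibration(name): a dict with "fx", "fy", "cx", "cy" (pixels), "k1" (the pictures are not rectified: a ray, as slopes to the right and down, at radius r is drawn at 1 + k1 r^2 times it, then the intrinsics apply), "extrinsics" (4x4, takes a point from world to camera coordinates). Camera axes: x right, y up, looking along -z (the intrinsics and any distortion apply to the point x, -y, -z); pixel columns grow to the right and rows downward; lengths in mm; the calibration is good to about 2 mm. A picture is of the moment at which its call begins. get_calibration takes no time and is no camera call.
- job_done(): hands the job in; it is judged then, once.
The state is a dict: "t": time; "qpos": joint angles; "joint_vel": joint speeds; "effort": joint torques, N m; "tool_pos": TCP position; "eef_rot": TCP orientation; "force": force on the tool from outside, world axes, zero at the start; "wrist_torque": the same for the moment, N m; "opening": finger opening in mm; "gripper_force": force on a finger pad.
Only numpy, scipy, OpenCV 4.12 (cv2) and the standard library are available. Lean on these libraries where they do the work, as an engineer would, in place of code of your own. Each camera call takes 0.05 s, during which the arm holds its last target. There are 200 camera calls.

## Working session

There is one attempt and no reset: what is moved stays moved. The work goes in short steps, Python scripts to look and compute and a tool call to move; the robot and the scene stay as the last step left them, time stands still between calls to the robot, and variables do not carry over. Pictures are saved under pics/ and viewed, at most 10 in all, crops included, and the job is handed in when it is done.

Besides the shell and the picture viewer there is one more tool, called after "Emit:" as name([rows], argument=value, ...), one row to a line, values as JSON. step_arm: Moves the arm, as the interface text tells. Shifts and turns lie within -1 to 1; 1 stands for 0.02 m of shift or 0.12 rad of turn. Its arguments: {"type":"object","properties":{"deltas":{"type":"array","items":{"type":"array"}},"claw":{"type":"number"},"newtons":{"type":"number"}},"required":["deltas"]}

```bash
mkdir -p pics; python3 - <<'E'
from workcell import *
import cv2,numpy as np
for n in("side","top"):
    c=get_calibration(n);print(n,{k:(np.round(v,4).tolist()) for k,v in c.items()})
    cv2.imwrite(f"pics/{n}0.png",cv2.cvtColor(read_camera(n),cv2.COLOR_RGB2BGR))
s=get_state();print(s["t"],s["tool_pos"],np.round(s["eef_rot"],3).tolist(),s["opening"])
E
```

```text
side {'fx': 372.883, 'fy': 372.883, 'cx': 317.6623, 'cy': 196.8065, 'k1': -0.0219, 'extrinsics': [[0.8462, -0.5328, 0.0059, -356.6986], [0.3995, 0.6418, 0.6546, -322.5126], [-0.3525, -0.5516, 0.756, -940.4062], [0.0, 0.0, 0.0, 1.0]]}
top {'fx': 489.1758, 'fy': 489.1758, 'cx': 319.5484, 'cy': 203.473, 'k1': -0.0739, 'extrinsics': [[-0.0237, -0.9996, -0.0147, 101.7446], [0.9822, -0.026, 0.1861, -487.1887], [-0.1864, -0.01, 0.9824, -1562.3269], [0.0, 0.0, 0.0, 1.0]]}
0.1 [273.03833904 616.72912706 221.81983574] [[-0.914, 0.405, -0.001], [0.405, 0.914, -0.002], [-0.0, -0.002, -1.0]] 87.66965974547473
```

View pics/side0.png

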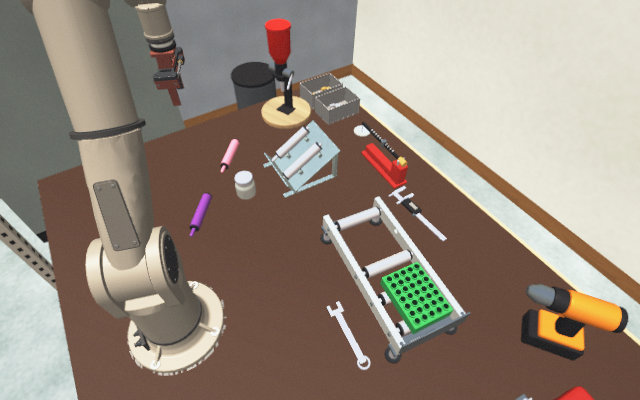

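View pics/top0.png

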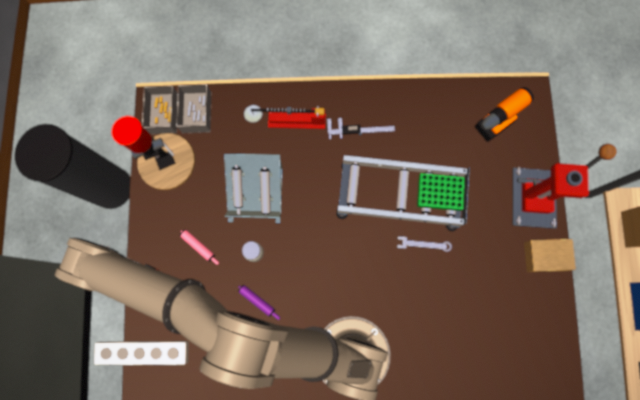

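Both views show the rack (side ~(305,155), top ~(252,187)) with two rollers and the track, whose empty place lies between the rollers at top (353,185) and (402,188). I need enlargements to tell the two rollers apart.

```bash
python3 - <<'E'
import cv2,numpy as np
s=cv2.imread("pics/side0.png");t=cv2.imread("pics/top0.png")
a=cv2.resize(s[110:205,255:350],(570,570),interpolation=cv2.INTER_CUBIC)
b=cv2.resize(t[145:230,215:290],None,fx=3,fy=3,interpolation=cv2.INTER_CUBIC)
b=cv2.resize(b,(225,255))
o=np.zeros((570,795,3),np.uint8);o[:,:570]=a;o[:255,570:]=b;cv2.imwrite("pics/rack.png",o)
a=cv2.resize(s[190:360,315:475],(540,574)) 
cv2.imwrite("pics/track.png",cv2.resize(t[145:235,330:475],None,fx=5.5,fy=5.5,interpolation=cv2.INTER_CUBIC))
E
```

```text
(no output)
```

View pics/rack.png

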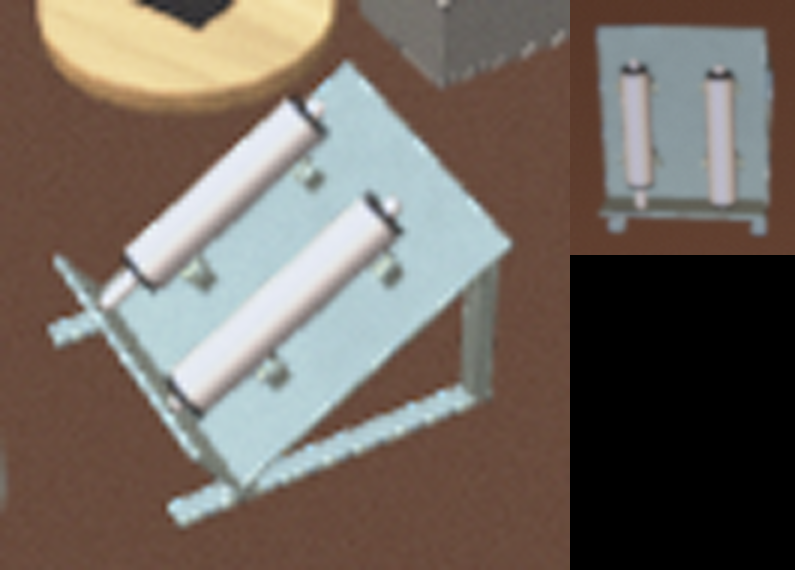

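View pics/track.png

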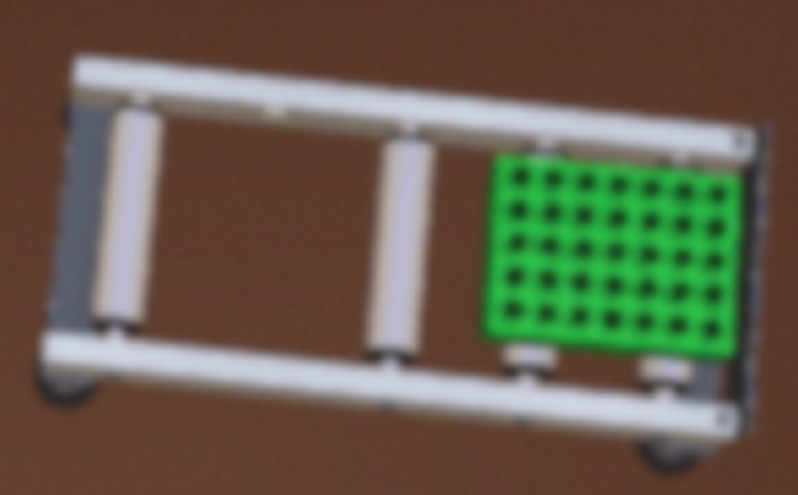

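The sprung roller is the left one (top view; tube about (237,168)–(238,207), long axle down to (239,213)). In the track view the empty place lies between tubes at about (353,185) and (403,190), with the far socket visible near (380,165). Next I measure with masks.

```bash
cat > h.py <<'E'
import numpy as np,cv2
from workcell import *
C={n:get_calibration(n) for n in("side","top")}
def ray(n,u,v):
    c=C[n];E=np.array(c["extrinsics"]);K=np.array([[c["fx"],0,c["cx"]],[0,c["fy"],c["cy"]],[0,0,1.]])
    p=cv2.undistortPoints(np.array([[[u,v]]],float),K,np.array([c["k1"],0,0,0,0.]))[0,0]
    d=E[:3,:3].T@np.array([p[0],-p[1],-1]);return -E[:3,:3].T@E[:3,3],d/np.linalg.norm(d)
def onz(n,u,v,z):
    o,d=ray(n,u,v);return o+d*(z-o[2])/d[2]
def tri(us,ut):
    o1,d1=ray("side",*us);o2,d2=ray("top",*ut)
    s=np.linalg.lstsq(np.c_[d1,-d2],o2-o1,rcond=None)[0];a=o1+d1*s[0];b=o2+d2*s[1]
    return (a+b)/2,np.linalg.norm(a-b)
def proj(n,P):
    c=C[n];E=np.array(c["extrinsics"]);q=E[:3,:3]@np.asarray(P,float)+E[:3,3]
    x=np.array([q[0],-q[1]])/-q[2];x=x*(1+c["k1"]*(x@x));return np.array([c["fx"]*x[0]+c["cx"],c["fy"]*x[1]+c["cy"]])
E
python3 - <<'E'
from h import *
im={n:cv2.imread(f"pics/{n}0.png") for n in C}
def comps(n,box,f,mn=40):
    x0,y0,x1,y1=box;p=im[n][y0:y1,x0:x1].astype(int);m=f(p[...,0],p[...,1],p[...,2]).astype(np.uint8)
    for c in cv2.findContours(m,cv2.RETR_EXTERNAL,cv2.CHAIN_APPROX_NONE)[0]:
        if len(c)<20: continue
        M=cv2.moments(c);r=cv2.minAreaRect(c)
        if M["m00"]<mn: continue
        vx=cv2.fitLine(c,cv2.DIST_L2,0,.01,.01).ravel()[:2]
        print(n,np.round([x0+M["m10"]/M["m00"],y0+M["m01"]/M["m00"]],2),"rect",np.round([x0+r[0][0],y0+r[0][1],*r[1],r[2]],1),"dir",vx.round(3))
f=lambda b,g,r:(r>b-18)&(r>g-8)&(b>135)
comps("side",(255,110,350,205),f);comps("top",(215,145,290,230),f)
p=im["top"];print("rack row180",p[185,228:250].tolist());print("trk row",p[190,344:362].tolist())
print("col",p[150:172,380].tolist())
E
```

```text
side [301.22 160.54] rect [300.4 161.9   9.3  47.4  47.4] dir [ 0.75  -0.662]
side [289.94 142.98] rect [288.5 145.    9.   46.   47. ] dir [ 0.725 -0.689]
side [284.76 116.54] rect [285.5 117.   14.   47.   90. ] dir [ 1.    -0.012]
top [264.24 191.76] rect [264.5 192.   40.   11.   90. ] dir [0.038 0.999]
top [236.06 189.1 ] rect [236.3 191.4  43.5   9.7  85.4] dir [0.084 0.996]
rack row180 [[154, 149, 133], [155, 151, 135], [156, 150, 135], [153, 150, 138], [153, 153, 150], [165, 167, 171], [184, 179, 184], [197, 183, 186], [201, 185, 188], [197, 185, 187], [185, 182, 186], [167, 172, 181], [145, 150, 164], [130, 133, 140], [142, 139, 134], [155, 149, 136], [157, 151, 136], [158, 151, 136], [159, 153, 138], [157, 152, 136], [158, 152, 137], [158, 152, 137]]
trk row [[106, 94, 89], [104, 93, 88], [104, 94, 91], [112, 108, 112], [135, 138, 151], [163, 166, 177], [185, 180, 186], [200, 184, 187], [208, 186, 187], [207, 186, 189], [195, 184, 187], [174, 174, 181], [140, 147, 160], [94, 103, 124], [57, 69, 98], [46, 60, 93], [45, 60, 93], [46, 60, 94]]
col [[41, 56, 89], [40, 56, 89], [42, 56, 89], [42, 57, 90], [42, 57, 89], [42, 58, 90], [43, 57, 90], [52, 64, 94], [99, 101, 118], [157, 151, 156], [199, 187, 184], [213, 200, 195], [215, 202, 196], [205, 194, 191], [181, 178, 177], [155, 159, 162], [120, 128, 137], [85, 97, 114], [60, 73, 99], [46, 61, 93], [43, 59, 92], [44, 59, 92]]
```

```bash
python3 - <<'E'
from h import *
k=lambda U,V,s,x,y:((U+.5)/s-.5+x,(V+.5)/s-.5+y)
S=lambda U,V:k(U,V,6,255,110);T=lambda U,V:k(U-570,V,3,215,145);R=lambda U,V:k(U,V,5.5,330,145)
for nm,a,b,z in(("stub",S(319,103),T(634,60),134.7),("upcap",S(312,112),T(634.5,67),130.5),("lowcap",S(137,268),T(637.5,187),59.5),("plung",S(102,304),T(641,206),44.7)):
    P,g=tri(a,b);print(nm,P.round(1),round(g,1),"top@z",onz("top",*b,z).round(1),"side@z",onz("side",*a,z).round(1))
# track: rail top corners (z97), tubes
for nm,p,z in(("farL",R(75,70),97),("farR",R(755,140),97),("nearL",R(42,348),97),("nearR",R(740,420),97),
 ("n1 far cap",R(140,108),85),("n1 near",R(117,328),85),("n2 far",R(410,135),85),("n2 near",R(390,357),85),("farsock",R(275,110),85)):
    print(nm,onz("top",*p,z).round(1))
E
```

```text
stub [603.  350.  138.4] 1.9 top@z [605.  350.4 134.7] side@z [604.4 354.2 134.7]
upcap [597.3 349.9 134.3] 0.2 top@z [598.5 350.5 130.5] side@z [599.7 354.  130.5]
lowcap [483.3 357.4  66. ] 4.0 top@z [482.5 359.2  59.5] side@z [488.2 363.5  59.5]
plung [462.4 357.1  49.9] 1.4 top@z [463.9 357.8  44.7] side@z [463.8 362.3  44.7]
farL [630.2   8.6  97. ]
farR [ 577.4 -389.9   97. ]
nearL [464.3  33.2  97. ]
nearR [ 411.5 -367.8   97. ]
n1 far cap [609.3 -29.6  85. ]
n1 near [477.2 -11.2  85. ]
n2 far [ 588.6 -188.6   85. ]
n2 near [ 455.8 -169.4   85. ]
farsock [ 606.  -109.4   85. ]
```

```bash
cat >> h.py <<'E'
from scipy.spatial.transform import Rotation as Ro
def frame(yaw,tilt):
    """tool x = -(roller axis); roller axis has heading yaw, elevation tilt"""
    a=np.array([np.cos(tilt)*np.cos(yaw),np.cos(tilt)*np.sin(yaw),np.sin(tilt)]);y=np.cross([0,0,1],a);y/=np.linalg.norm(y)
    z=-np.cross(a,y);return np.c_[-a,np.cross(z,-a),z]
def plan(p,R,n,s=None,dec=2):
    s=s or get_state();p0=np.array(s["tool_pos"]);R0=np.array(s["eef_rot"])
    w=Ro.from_matrix(R0.T@R).as_rotvec()/n;Q=Ro.from_rotvec(w).as_matrix()
    S=sum(np.linalg.matrix_power(Q,k) for k in range(n));v=np.linalg.solve(S,R0.T@(np.asarray(p)-p0))
    print(n,"rows:",np.round(v/20,dec).tolist(),np.round(w/.12,dec).tolist(),"max",max(abs(v/20).max(),abs(w/.12).max()).round(2))
G=np.array([541.5,354.8,96]);RG=frame(np.radians(-3),np.radians(32))
E
python3 - <<'E'
from h import *
print(RG.round(3).tolist())
p=G+RG[:,2]*(19-100);print(p);plan(p,RG,22)
E
```

```text
[[-0.847, 0.052, 0.529], [0.044, 0.999, -0.028], [-0.53, 0.0, -0.848]]
[498.63536471 357.04644035 164.69189579]
22 rows: [-0.6, -0.46, 0.29] [-0.04, -0.21, -0.13] max 0.6
```

```bash
python3 - <<'E'
from h import *
plan(G+RG[:,2]*(19-100),RG,16)
E
```

```text
16 rows: [-0.82, -0.62, 0.4] [-0.05, -0.29, -0.18] max 0.82
```

Emit:
step_arm([
  [[-0.82,-0.62,0.4],[-0.05,-0.29,-0.18]],
  [[-0.82,-0.62,0.4],[-0.05,-0.29,-0.18]],
  [[-0.82,-0.62,0.4],[-0.05,-0.29,-0.18]],
  [[-0.82,-0.62,0.4],[-0.05,-0.29,-0.18]],
  [[-0.82,-0.62,0.4],[-0.05,-0.29,-0.18]],
  [[-0.82,-0.62,0.4],[-0.05,-0.29,-0.18]],
  [[-0.82,-0.62,0.4],[-0.05,-0.29,-0.18]],
  [[-0.82,-0.62,0.4],[-0.05,-0.29,-0.18]],
], claw=0)

```text
t: 1.1
tool_pos: [370.2, 477.9, 173.4]
eef_rot: [[-0.932, 0.236, 0.276], [0.233, 0.971, -0.045], [-0.278, 0.022, -0.96]]
force: [-0.0, 0.2, 0.6]
opening: 87.7
gripper_force: 0.0
```

Emit:
step_arm([
  [[-0.82,-0.62,0.4],[-0.05,-0.29,-0.18]],
  [[-0.82,-0.62,0.4],[-0.05,-0.29,-0.18]],
  [[-0.82,-0.62,0.4],[-0.05,-0.29,-0.18]],
  [[-0.82,-0.62,0.4],[-0.05,-0.29,-0.18]],
  [[-0.82,-0.62,0.4],[-0.05,-0.29,-0.18]],
  [[-0.82,-0.62,0.4],[-0.05,-0.29,-0.18]],
  [[-0.82,-0.62,0.4],[-0.05,-0.29,-0.18]],
  [[-0.82,-0.62,0.4],[-0.05,-0.29,-0.18]],
])

```text
t: 2.1
tool_pos: [497.7, 357.2, 165.0]
eef_rot: [[-0.844, 0.062, 0.532], [0.05, 0.998, -0.037], [-0.534, -0.004, -0.846]]
force: [1.6, -0.1, 0.2]
opening: 87.9
gripper_force: 0.0
```

```bash
python3 - <<'E'
from h import *
s=get_state();print(s["t"],s["tool_pos"],s["eef_rot"],s["qpos"],s["joint_vel"],s["force"])
plan(G+RG[:,2]*(19-100),RG,2)
plan(G+RG[:,2]*19,RG,8)
i=read_camera("side");j=read_camera("top")
o=np.zeros((480,800,3),np.uint8);o[:,:480]=cv2.resize(i[95:195,245:345],(480,480),interpolation=cv2.INTER_CUBIC)
o[:400,480:]=cv2.resize(j[140:240,215:295],(320,400),interpolation=cv2.INTER_CUBIC)
cv2.imwrite("pics/pre.png",o[...,::-1])
E
```

```text
2.1 [497.68786055 357.23776971 164.98311773] [[-0.8443046   0.06198524  0.53226645]
 [ 0.05017472  0.9980681  -0.03664094]
 [-0.53350936 -0.0042298  -0.84578358]] [-1.24526281  0.32717619  0.30968292  2.11210374  0.78248678  0.55170128
 -0.09938019] [ 0.01390363 -0.00501449  0.25568971  0.16526456  0.57110541 -0.30021782
 -0.1609259 ] [ 1.62508211 -0.05631648  0.15370742]
2 rows: [-0.02, -0.0, 0.02] [-0.04, 0.02, -0.02] max 0.04
8 rows: [-0.0, 0.0, 0.63] [-0.01, 0.0, -0.01] max 0.63
```

View pics/pre.png

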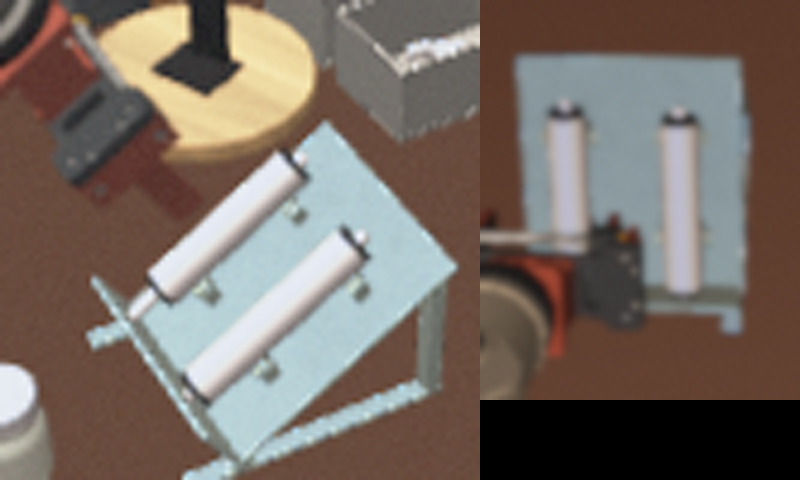

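The pre-grasp view shows the gripper up-left of the sprung roller in the side crop (finger tip near (205,215)) and over its lower half in the top crop. I'll check this against projected fingertips.

```bash
python3 - <<'E'
from h import *
s=get_state();p=s["tool_pos"];R=s["eef_rot"]
for k in(-44,0,44):
    P=p+R[:,1]*k
    a=proj("side",P);b=proj("top",P);print(k,((a-[245,95])*4.8).round(),((b-[215,140])*4+[480,0]).round())
for P in(G,G+RG[:,0]*-75,G+RG[:,0]*95):
    a=proj("side",P);b=proj("top",P);print(((a-[245,95])*4.8).round(),((b-[215,140])*4+[480,0]).round())
E
```

```text
-44 [191. 207.] [606. 226.]
0 [163. 169.] [549. 223.]
44 [136. 133.] [493. 221.]
[225. 226.] [567. 188.]
[304. 153.] [562.  98.]
[126. 316.] [572. 297.]
```

Emit:
step_arm([
  [[0,0,0.62],[-0.05,0.02,-0.03]],
  [[0,0,0.62],[-0.05,0.02,-0.03]],
  [[0,0,0.62],[0,0,0]],
  [[0,0,0.62],[0,0,0]],
  [[0,0,0.62],[0,0,0]],
  [[0,0,0.62],[0,0,0]],
  [[0,0,0.62],[0,0,0]],
  [[0,0,0.62],[0,0,0]],
])

```text
t: 3.2
tool_pos: [550.3, 355.3, 80.3]
eef_rot: [[-0.848, 0.05, 0.528], [0.044, 0.999, -0.024], [-0.529, 0.003, -0.849]]
force: [0.3, 0.2, -0.3]
opening: 88.0
gripper_force: 0.0
```

Emit:
step_arm([
  [[0,0,0],[0,0,0]],
  [[0,0,0],[0,0,0]],
  [[0,0,0],[0,0,0]],
  [[0,0,0],[0,0,0]],
  [[0,0,0],[0,0,0]],
  [[0,0,0],[0,0,0]],
  [[0,0,0],[0,0,0]],
  [[0,0,0],[0,0,0]],
], claw=1, newtons=10)

```text
t: 4.2
tool_pos: [549.9, 354.3, 81.0]
eef_rot: [[-0.848, 0.051, 0.528], [0.045, 0.999, -0.026], [-0.529, 0.002, -0.849]]
force: [-2.0, -3.0, 4.6]
opening: 29.2
gripper_force: 10.0
```

Emit:
step_arm([
  [[0,-0.05,0],[0,0,0]],
  [[0,0,0],[0,0,0]],
  [[0,0,-0.3],[0,0,0]],
  [[0,0,-0.6],[0,0,0]],
  [[0,0,-0.8],[0,0,0]],
  [[0,0,-0.8],[0,0,0]],
  [[0,0,-0.8],[0,0,0]],
  [[0,0,-0.8],[0,0,0]],
], newtons=50)

```text
t: 5.2
tool_pos: [505.9, 356.3, 151.8]
eef_rot: [[-0.848, 0.05, 0.528], [0.044, 0.999, -0.024], [-0.529, 0.003, -0.849]]
force: [0.7, 0.4, -2.1]
opening: 28.8
gripper_force: 50.0
```

```bash
cat >> h.py <<'E'
TO=np.array([531.8,-99.7,0]);YT=np.radians(-7.55);TX=np.array([np.cos(YT),np.sin(YT),0])
E
python3 - <<'E'
from h import *
s=get_state();print(s["t"],s["tool_pos"],s["opening"],s["gripper_force"],s["force"])
# above near socket, tilt 15 deg, plunger tip 40 above and 15 inside
R=frame(YT,np.radians(15));a=-R[:,0]
for up in (60,):
    tip=TO+TX*(-84+25)+[0,0,85+up];o=tip+a*95;t=o+R[:,2]*19
    print(o,t);plan(t+[0,0,30],R,28)
E
```

```text
5.2 [505.85613407 356.32116095 151.83343505] 28.768862584831616 49.99109923839569 [ 0.65858123  0.38463684 -2.14333209]
[ 564.27891764 -104.0047684   169.58780928] [ 569.15384708 -104.65089345  151.23521859]
28 rows: [-0.19, -0.81, 0.02] [0.01, 0.09, 0.02] max 0.81
```

Emit:
step_arm([
  [[-0.22,-0.94,0],[0.01,0.1,0.02]],
  [[-0.22,-0.94,0],[0.01,0.1,0.02]],
  [[-0.22,-0.94,0],[0.01,0.1,0.02]],
  [[-0.22,-0.94,0],[0.01,0.1,0.02]],
  [[-0.22,-0.94,0],[0.01,0.1,0.02]],
  [[-0.22,-0.94,0],[0.01,0.1,0.02]],
  [[-0.22,-0.94,0],[0.01,0.1,0.02]],
  [[-0.22,-0.94,0],[0.01,0.1,0.02]],
])

```text
t: 6.2
tool_pos: [527.8, 203.5, 168.1]
eef_rot: [[-0.893, 0.072, 0.444], [0.066, 0.997, -0.029], [-0.445, 0.004, -0.896]]
force: [-0.3, -0.2, -1.7]
opening: 29.0
gripper_force: 50.0
```

Emit:
step_arm([
  [[-0.22,-0.94,0.02],[0.01,0.1,0.02]],
  [[-0.22,-0.94,0.02],[0.01,0.1,0.02]],
  [[-0.22,-0.94,0.02],[0.01,0.1,0.02]],
  [[-0.22,-0.94,0.02],[0.01,0.1,0.02]],
  [[-0.22,-0.94,0.02],[0.01,0.1,0.02]],
  [[-0.22,-0.94,0.02],[0.01,0.1,0.02]],
  [[-0.22,-0.94,0.02],[0.01,0.1,0.02]],
  [[-0.22,-0.94,0.02],[0.01,0.1,0.02]],
])

```text
t: 7.2
tool_pos: [548.7, 51.0, 178.9]
eef_rot: [[-0.93, 0.093, 0.355], [0.088, 0.996, -0.031], [-0.356, 0.003, -0.934]]
force: [-0.4, -0.4, -2.5]
opening: 29.3
gripper_force: 50.0
```

```bash
python3 - <<'E'
from h import *
s=get_state();print(s["t"],s["tool_pos"],s["opening"],s["gripper_force"],s["force"],s["qpos"])
R=frame(YT,np.radians(15));a=-R[:,0]
tip=TO+TX*(-84+25)+[0,0,85+60];o=tip+a*95;t=o+R[:,2]*19
plan(t,R,7)
plan(t,R,8)
E
```

```text
7.2 [548.706458    50.99132815 178.8970134 ] 29.335692281025626 49.99147117137909 [-0.38308397 -0.38197512 -2.49635444] [-0.49075097  0.1636248   0.22745205  2.18602133  0.19979177  0.4617091
  1.04068644]
7 rows: [-0.19, -1.09, 0.27] [0.02, 0.12, 0.04] max 1.09
8 rows: [-0.17, -0.95, 0.24] [0.02, 0.11, 0.04] max 0.95
```

Emit:
step_arm([
  [[-0.17,-0.95,0.24],[0.02,0.11,0.04]],
  [[-0.17,-0.95,0.24],[0.02,0.11,0.04]],
  [[-0.17,-0.95,0.24],[0.02,0.11,0.04]],
  [[-0.17,-0.95,0.24],[0.02,0.11,0.04]],
  [[-0.17,-0.95,0.24],[0.02,0.11,0.04]],
  [[-0.17,-0.95,0.24],[0.02,0.11,0.04]],
  [[-0.17,-0.95,0.24],[0.02,0.11,0.04]],
  [[-0.17,-0.95,0.24],[0.02,0.11,0.04]],
])

```text
t: 8.2
tool_pos: [569.5, -103.9, 150.8]
eef_rot: [[-0.958, 0.135, 0.253], [0.129, 0.991, -0.038], [-0.256, -0.003, -0.967]]
force: [-0.5, 0.6, -2.0]
opening: 29.1
gripper_force: 50.0
```

```bash
python3 - <<'E'
from h import *
i=read_camera("side");j=read_camera("top");s=get_state();print(s["t"],s["tool_pos"],np.round(s["eef_rot"],3).tolist())
p=s["tool_pos"];R=np.array(s["eef_rot"]);o=p-19*R[:,2];a=-R[:,0]
S=lambda P:((proj("side",P)-[320,175]+.5)*4.5-.5).round(); T=lambda P:((proj("top",P)-[335,140]+.5)*3.8-.5).round()+[450,0]
for nm,P in(("plung",o-95*a),("stub",o+75*a),("lowend",o-67*a),("upend",o+67*a),("sockN",TO+TX*-75+[0,0,85]),("sockF",TO+TX*75+[0,0,85])):print(nm,P.round(1),S(P),T(P))
O=np.zeros((500,800,3),np.uint8);c=cv2.resize(i[175:285,320:420],(450,495),interpolation=cv2.INTER_CUBIC);O[:495,:450]=c
O[:342,450:]=cv2.resize(j[140:230,335:427],(350,342),interpolation=cv2.INTER_CUBIC)
cv2.imwrite("pics/app.png",O[...,::-1])
E
```

```text
8.3 [ 569.5388669  -105.78235666  150.74317633] [[-0.957, 0.138, 0.253], [0.132, 0.99, -0.04], [-0.256, -0.004, -0.967]]
plung [473.8 -92.5 144.8] [158. 273.] [615. 233.]
stub [ 636.5 -115.   188.3] [418. 133.] [639.  24.]
lowend [500.6 -96.2 151.9] [202. 250.] [619. 199.]
upend [ 628.9 -113.9  186.3] [406. 139.] [638.  34.]
sockN [457.5 -89.8  85. ] [125. 341.] [606. 266.]
sockF [ 606.1 -109.6   85. ] [341. 255.] [621.  95.]
```

View pics/app.png

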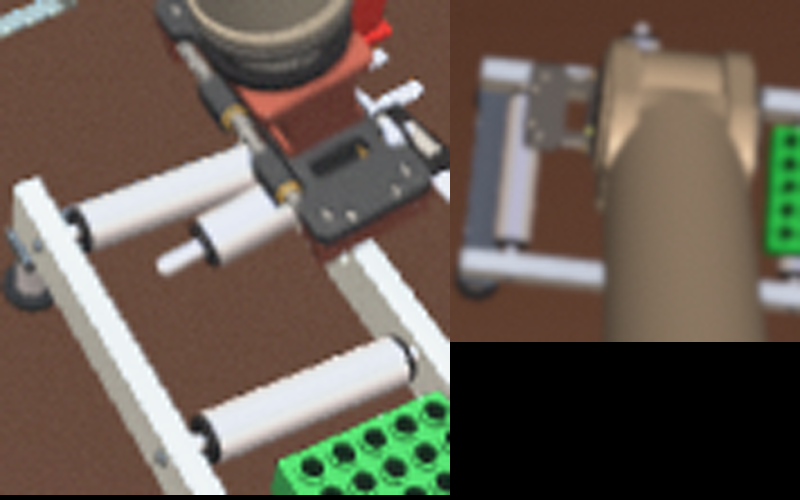

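The crop shows the held roller, with the plunger tip at side crop (158,268) against (158,273) predicted, so the grasp is as modelled. Neighbour roller caps are at about (205,440), (403,358) and (78,228); I'll check these against my track frame.

```bash
python3 - <<'E'
from h import *
TY=np.cross([0,0,1],TX)
S=lambda P:((proj("side",P)-[320,175]+.5)*4.5-.5).round(1)
L=lambda x,y,z:TO+TX*x+TY*y+[0,0,z]
for nm,P in(("n2 near cap",L(-67,-80,85)),("n2 far cap",L(67,-80,85)),("n1 near cap",L(-67,80,85)),("near rail L end outer/inner top",L(-91,120,97)),("",L(-75,120,97)),("far inner top at y0",L(75,0,97)),("socket far",L(75,0,85)),
 ("near socket outer",L(-91,-80,85)),("near outer n1",L(-91,80,85)),("far rail inner n2",L(75,-80,85))):print(nm,S(P),P.round(1))
print("mm/px along TX,TY,Z at near socket (crop px per mm):",*[(S(L(-84,0,85)+10*v)-S(L(-84,0,85)))/10 for v in (TX,TY,np.array([0,0,1]))])
E
```

```text
n2 near cap [203.5 445.4] [ 454.9 -170.2   85. ]
n2 far cap [403.5 360.7] [ 587.7 -187.8   85. ]
n1 near cap [ 76.4 236. ] [475.9 -11.6  85. ]
near rail L end outer/inner top [ 14.1 190.1] [457.4  31.2  97. ]
 [ 37.3 181.8] [473.2  29.1  97. ]
far inner top at y0 [344.7 243. ] [ 606.1 -109.6   97. ]
socket far [341.5 254.6] [ 606.1 -109.6   85. ]
near socket outer [166.  461.3] [ 431.1 -167.    85. ]
near outer n1 [ 41.5 249. ] [452.1  -8.4  85. ]
far rail inner n2 [415.  355.9] [ 595.6 -188.9   85. ]
mm/px along TX,TY,Z at near socket (crop px per mm): [ 1.51 -0.6 ] [-0.78 -1.31] [ 0.1  -0.93]
```

Track and held roller show the same small image bias (about (+1,−5) crop px), so the relative model holds. Next I lower the plunger tip to socket height inside the rails.

```bash
cat >> h.py <<'E'
OFF=17.5
TY=np.cross([0,0,1],TX)
def tcp(tipx,tipz,tilt,ty=0):
    R=frame(YT,np.radians(tilt));return TO+TX*tipx+TY*ty+[0,0,tipz]-R[:,0]*95+R[:,2]*OFF,R
def where():
    s=get_state();R=np.array(s["eef_rot"]);o=s["tool_pos"]-OFF*R[:,2]
    L=lambda P:np.round([(P-TO)@TX,(P-TO)@TY,P[2]],1).tolist()
    print("t",s["t"],"tip",L(o+95*R[:,0]),"stub",L(o-75*R[:,0]),"tilt",np.degrees(np.arcsin(-R[2,0])).round(1),"F",np.round([s["force"]@TX,s["force"]@TY,s["force"][2]],1),"M",np.round(s["wrist_torque"],2),"open",round(s["opening"],1),s["gripper_force"].round(1))
E
python3 - <<'E'
from h import *
where();plan(*tcp(-62,84,15),7)
E
```

```text
Traceback (most recent call last):
  File "h.py", line 36, in where
    print("t",s["t"],"tip",L(o+95*R[:,0]),"stub",L(o-75*R[:,0]),"tilt",np.degrees(np.arcsin(-R[2,0])).round(1),"F",np.round([s["force"]@TX,s["force"]@TY,s["force"][2]],1),"M",np.round(s["wrist_torque"],2),"open",round(s["opening"],1),s["gripper_force"].round(1))
                                                                                                                                                                                                                                          ^^^^^^^^^^^^^^^^^^^^^^^^
AttributeError: 'float' object has no attribute 'round'
```

```bash
sed -i 's/s\["gripper_force"\].round(1))/round(s["gripper_force"],1))/' h.py
python3 - <<'E'
from h import *
where();plan(*tcp(-62,84,15),7)
E
```

```text
t 8.3 tip [-58.1, -0.4, 143.3] stub [106.2, -1.4, 186.9] tilt 14.8 F [ 0.5 -0.9 -2.2] M [ 0.07  0.34 -0.03] open 28.7 50.0
7 rows: [0.14, 0.01, 0.4] [-0.01, -0.0, -0.01] max 0.4
```

Emit:
step_arm([
  [[0.14,0.01,0.4],[0,0,-0.01]],
  [[0.14,0.01,0.4],[0,0,-0.01]],
  [[0.14,0.01,0.4],[0,0,-0.01]],
  [[0.14,0.01,0.4],[0,0,-0.01]],
  [[0.14,0.01,0.4],[0,0,-0.01]],
  [[0.14,0.01,0.4],[0,0,-0.01]],
  [[0.14,0.01,0.4],[0,0,-0.01]],
  [[0,0,0],[0,0,0]],
])

```text
t: 9.3
tool_pos: [564.9, -101.9, 90.4]
eef_rot: [[-0.959, 0.127, 0.252], [0.121, 0.992, -0.038], [-0.255, -0.006, -0.967]]
force: [0.2, 0.6, -2.2]
opening: 28.9
gripper_force: 50.0
```

```bash
python3 - <<'E'
from h import *
where();plan(*tcp(-78,84,15),8)
i=read_camera("side");where()
S=lambda x,y,z:((proj("side",TO+TX*x+TY*y+[0,0,z])-[320,195]+.5)*8-.5).round(1)
print("tip",S(-62,0,84),"sock",S(-75,0,85),"n1 cap",S(-67,80,85),"n2 cap",S(-67,-80,85),"rail inner top at 0",S(-75,0,97))
cv2.imwrite("pics/low.png",cv2.resize(i[195:270,320:400],(640,600),interpolation=cv2.INTER_CUBIC)[...,::-1])
E
```

```text
t 9.3 tip [-63.2, 1.7, 83.1] stub [101.2, 2.6, 126.4] tilt 14.8 F [ 0.1  0.6 -2.2] M [0.03 0.36 0.01] open 28.9 50.0
8 rows: [0.09, -0.01, -0.03] [-0.01, -0.0, 0.01] max 0.09
t 9.35 tip [-62.8, 1.6, 83.5] stub [101.5, 2.6, 127.0] tilt 14.8 F [ 0.5 -0.3 -2.7] M [ 0.08  0.38 -0.03] open 28.7 50.0
tip [257.  433.7] sock [222.5 445.8] n1 cap [136.2 259.9] n2 cap [362.2 632.3] rail inner top at 0 [225.  425.8]
```

View pics/low.png

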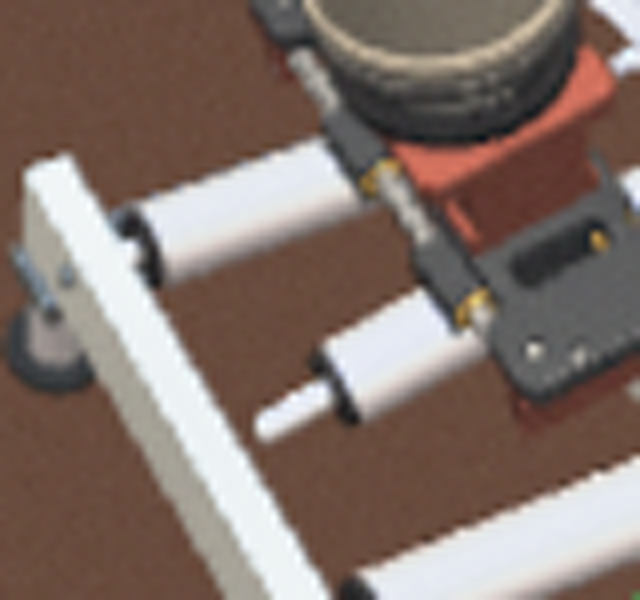

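The tip shows at crop (262,430) and the n1 cap at about (143,250). I'll measure axle and neighbour axes the same way, using masks, to settle the lateral offset.

```bash
python3 - <<'E'
from h import *
im=read_camera("side").astype(np.float32);where()
s=get_state();R=np.array(s["eef_rot"]);o=s["tool_pos"]-OFF*R[:,2]
def edge(P,d,r):
    """measured minus predicted offset of a bar's silhouette centre, px across its image axis"""
    out=[]
    for k in np.linspace(-6,6,9):
        c=proj("side",P+d*k);e=proj("side",P+d*(k+5))-c;e/=np.linalg.norm(e);n=np.array([-e[1],e[0]])
        t=np.arange(-r,r+.01,.1);q=c+t[:,None]*n
        v=cv2.remap(im[...,2]*.3+im[...,0]*.7,q[:,0].astype(np.float32)[None],q[:,1].astype(np.float32)[None],cv2.INTER_LINEAR)[0]
        th=(v.min()+v.max())/2;w=t[v>th];out.append((w.min()+w.max())/2)
    return np.round([np.median(out),np.std(out)],2),n.round(2)
a=-R[:,0]
print("axle",edge(o-82*a,a,4)); print("tube",edge(o-55*a,a*.6,8))
for y in(80,-80):print("n tube",y,edge(TO+TX*-50+TY*y+[0,0,85],TX,8))
c=proj("side",TO+[0,0,85]);print("px/mm TY",proj("side",TO+TY+[0,0,85])-c,"Z",proj("side",TO+[0,0,86])-c)
E
```

```text
t 9.4 tip [-62.5, 1.7, 83.8] stub [101.8, 2.6, 127.5] tilt 14.9 F [-0.4  0.6 -2.2] M [ 0.09  0.3  -0.04] open 29.1 50.0
axle (array([0.05, 0.06]), array([0.49, 0.87]))
tube (array([-0.4 ,  0.12]), array([0.49, 0.87]))
n tube 80 (array([-1.85,  0.05]), array([0.35, 0.94]))
n tube -80 (array([-1.6 ,  0.05]), array([0.39, 0.92]))
px/mm TY [-0.18547407 -0.27965881] Z [ 0.04300278 -0.209095  ]
```

The side view shows the track about 3 mm further along +TY than my top-view estimate, and the stub offset in the top view agrees. I'll update TO and insert.

```bash
echo 'TO=TO+3.2*TY' >> h.py; python3 - <<'E'
from h import *
where();plan(*tcp(-65,84.5,15),3);plan(*tcp(-79,84.5,15),8)
E
```

```text
t 9.4 tip [-62.5, -1.5, 83.8] stub [101.8, -0.6, 127.5] tilt 14.9 F [-0.4  0.6 -2.2] M [ 0.09  0.3  -0.04] open 29.1 50.0
3 rows: [0.04, 0.02, -0.03] [-0.01, -0.01, 0.02] max 0.04
8 rows: [0.1, 0.01, -0.03] [-0.0, -0.0, 0.01] max 0.1
```

Emit:
step_arm([
  [[0.04,0.025,-0.03],[0,0,0.02]],
  [[0.04,0.025,-0.03],[0,0,0.02]],
  [[0.04,0.025,-0.03],[0,0,0.02]],
  [[0.13,0,-0.035],[0,0,0]],
  [[0.13,0,-0.035],[0,0,0]],
  [[0.13,0,-0.035],[0,0,0]],
  [[0.13,0,-0.035],[0,0,0]],
  [[0.13,0,-0.035],[0,0,0]],
])

```text
t: 10.4
tool_pos: [549.4, -98.3, 92.4]
eef_rot: [[-0.958, 0.134, 0.254], [0.129, 0.991, -0.038], [-0.257, -0.004, -0.967]]
force: [0.4, 0.5, -2.4]
opening: 29.2
gripper_force: 50.0
```

```bash
python3 -c "
from h import *
where();plan(*tcp(-84,84.5,15),4)"
```

```text
t 10.4 tip [-79.1, 0.7, 85.0] stub [85.3, 0.4, 128.6] tilt 14.9 F [ 0.4  0.6 -2.4] M [0.07 0.41 0.02] open 29.2 50.0
4 rows: [0.06, -0.01, -0.01] [-0.01, -0.0, -0.0] max 0.06
```

Emit:
step_arm([
  [[0.06,-0.005,-0.02],[0,0,0]],
  [[0.06,-0.005,-0.02],[0,0,0]],
  [[0.06,-0.005,-0.02],[0,0,0]],
  [[0.06,-0.005,-0.02],[0,0,0]],
  [[0.06,0,-0.02],[0,0,0]],
  [[0.06,0,-0.02],[0,0,0]],
  [[0.06,0,-0.02],[0,0,0]],
  [[0,0,0],[0,0,0]],
])

```text
t: 11.4
tool_pos: [541.6, -97.6, 93.4]
eef_rot: [[-0.957, 0.134, 0.255], [0.128, 0.991, -0.039], [-0.258, -0.004, -0.966]]
force: [3.8, -0.6, -2.8]
opening: 29.4
gripper_force: 50.0
```

```bash
python3 -c "
from h import *
where()"
```

```text
t 11.4 tip [-86.9, 0.4, 85.8] stub [77.4, 0.1, 129.7] tilt 15.0 F [ 3.8 -0.1 -2.8] M [-0.17 -0.43  0.05] open 29.4 50.0
```

Force of 3.8 N at the floor position: the plunger is in the near socket. Next, press axially.

```bash
cat >> h.py <<'E'
FX=-84.7
def sock(c,th,z=85,n=8,dec=3):
    t=np.radians(th);plan(*tcp(FX-c*np.cos(t),z-c*np.sin(t),th,.3),n,dec=dec)
E
python3 -c "
from h import *
sock(11,15);sock(11,14)"
```

```text
8 rows: [0.057, 0.001, 0.008] [-0.005, -0.001, -0.002] max 0.06
8 rows: [0.059, 0.001, 0.018] [-0.005, 0.018, -0.002] max 0.06
```

Emit:
step_arm([
  [[0.066,0,0.01],[0,0,0]],
  [[0.066,0,0.01],[0,0,0]],
  [[0.066,0,0.01],[0,0,0]],
  [[0.066,0,0.01],[0,0,0]],
  [[0.066,0,0.01],[0,0,0]],
  [[0.066,0,0.01],[0,0,0]],
  [[0.066,0,0.01],[0,0,0]],
  [[0,0,0],[0,0,0]],
])

```text
t: 12.4
tool_pos: [533.4, -96.5, 89.9]
eef_rot: [[-0.957, 0.134, 0.256], [0.128, 0.991, -0.039], [-0.259, -0.004, -0.966]]
force: [5.7, -0.9, -0.6]
opening: 29.0
gripper_force: 50.0
```

```bash
python3 -c "
from h import *
where();sock(14.5,9,85)"
```

```text
t 12.4 tip [-95.1, 0.4, 82.2] stub [69.1, 0.1, 126.2] tilt 15.0 F [ 5.8 -0.1 -0.6] M [-0.26 -0.92  0.  ] open 29.0 50.0
8 rows: [0.035, 0.001, 0.054] [-0.005, 0.109, -0.002] max 0.11
```

```bash
sed -i 's/FX=-84.7/FX=-85.7/' h.py; python3 -c "
from h import *
sock(14.5,9,85)"
```

```text
8 rows: [0.041, 0.001, 0.052] [-0.005, 0.109, -0.002] max 0.11
```

Emit:
step_arm([
  [[0.041,0,0.052],[-0.005,0.11,0]],
  [[0.041,0,0.052],[-0.005,0.11,0]],
  [[0.041,0,0.052],[-0.005,0.11,0]],
  [[0.041,0,0.052],[-0.005,0.11,0]],
  [[0.041,0,0.052],[-0.005,0.11,0]],
  [[0.041,0,0.052],[-0.005,0.11,0]],
  [[0.041,0,0.052],[-0.005,0.11,0]],
  [[0.041,0,0.052],[-0.005,0.11,0]],
])

```text
t: 13.4
tool_pos: [529.7, -96.0, 80.6]
eef_rot: [[-0.979, 0.133, 0.156], [0.132, 0.991, -0.02], [-0.157, 0.001, -0.988]]
force: [6.1, -0.8, -0.9]
opening: 28.7
gripper_force: 50.0
```

```bash
python3 -c "
from h import *
where();sock(15,3,85)
i=read_camera('side');j=read_camera('top')
O=np.zeros((560,800,3),np.uint8);O[:,:480]=cv2.resize(i[195:275,340:420],(480,560),interpolation=cv2.INTER_CUBIC)
O[:320,480:]=cv2.resize(j[140:220,345:425],(320,320),interpolation=cv2.INTER_CUBIC)
cv2.imwrite('pics/press.png',O[...,::-1])"
```

```text
t 13.4 tip [-99.2, 0.4, 83.0] stub [68.7, 0.1, 109.6] tilt 9.0 F [ 6.2 -0.  -0.9] M [-0.28 -1.38  0.01] open 28.7 50.0
8 rows: [0.02, 0.001, 0.054] [0.001, 0.11, -0.002] max 0.11
```

View pics/press.png

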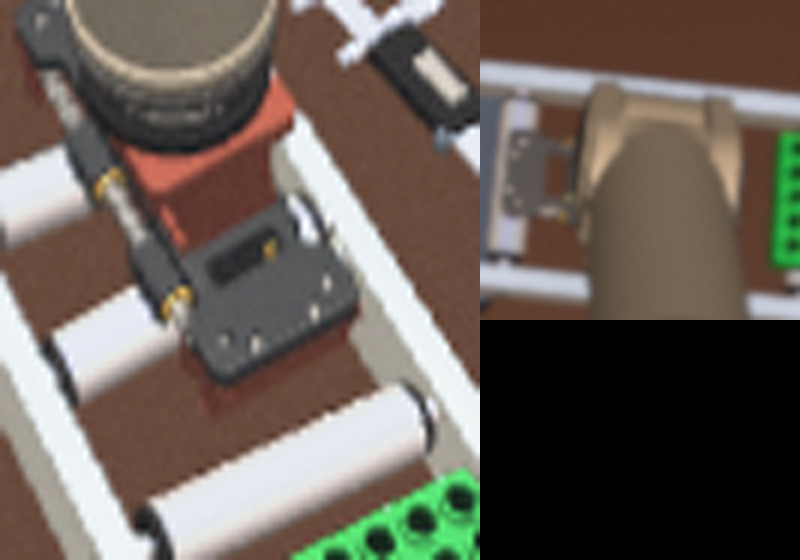

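```bash
python3 -c "
from h import *
s=get_state();R=np.array(s['eef_rot']);o=s['tool_pos']-OFF*R[:,2];a=-R[:,0]
S=lambda P:np.round([(proj('side',P)[0]-340+.5)*6-.5,(proj('side',P)[1]-195+.5)*7-.5])
for k in(-67,67,75):print(k,S(o+k*a),S(o+k*a+14*np.array([0,0,1])))
L=lambda x,y,z:TO+TX*x+TY*y+[0,0,z]
print('far inner top',S(L(75,0,97)),S(L(75,-80,97)),'n2 caps',S(L(67,-80,85)),S(L(-67,-80,85)),'near inner top',S(L(-75,0,97)),S(L(-75,-80,97)))
where()"
```

```text
-67 [ 51. 376.] [ 53. 355.]
67 [314. 227.] [319. 205.]
75 [329. 218.] [334. 196.]
far inner top [336. 232.] [435. 390.] n2 caps [414. 415.] [148. 546.] near inner top [ 45. 366.] [134. 537.]
t 13.5 tip [-98.9, 0.4, 83.0] stub [69.0, 0.1, 109.7] tilt 9.0 F [ 6.8 -0.3 -1.2] M [-0.28 -1.44  0.02] open 29.3 50.0
```

The near cap shows at crop (62,372) beside the near rail, and the far cap at about (315,210) is just inside the far rail's inner edge, so there is no gross slip. I'll press slightly more and swing down to 3°.

```bash
python3 -c "
from h import *
sock(16.5,8,85,3);sock(16.5,3,85,8)"
```

```text
3 rows: [0.057, 0.002, 0.025] [0.001, 0.051, -0.005] max 0.06
8 rows: [0.031, 0.001, 0.053] [0.0, 0.11, -0.002] max 0.11
```

Emit:
step_arm([
  [[0.06,0,0.03],[0,0.05,0]],
  [[0.06,0,0.03],[0,0.05,0]],
  [[0.04,0,0.03],[0,0.05,0]],
  [[0.02,0,0.06],[0,0.14,0]],
  [[0.02,0,0.06],[0,0.14,0]],
  [[0.02,0,0.06],[0,0.14,0]],
  [[0.02,0,0.06],[0,0.14,0]],
  [[0.02,0,0.06],[0,0.14,0]],
])

```text
t: 14.5
tool_pos: [526.0, -95.5, 72.2]
eef_rot: [[-0.99, 0.133, 0.056], [0.133, 0.991, -0.007], [-0.057, 0.001, -0.998]]
force: [8.5, -1.9, -1.1]
opening: 29.1
gripper_force: 50.0
```

```bash
python3 -c "
from h import *
where();sock(16.5,0,85)"
```

```text
t 14.5 tip [-102.1, 0.4, 84.3] stub [67.6, 0.1, 93.9] tilt 3.2 F [ 8.7 -0.7 -1.1] M [-0.31 -1.8   0.02] open 29.1 50.0
8 rows: [0.007, 0.0, 0.029] [0.001, 0.059, -0.002] max 0.06
```

Emit:
step_arm([
  [[0.008,0,0.033],[0,0.067,0]],
  [[0.008,0,0.033],[0,0.067,0]],
  [[0.008,0,0.033],[0,0.067,0]],
  [[0.008,0,0.033],[0,0.067,0]],
  [[0.008,0,0.033],[0,0.067,0]],
  [[0.008,0,0.033],[0,0.067,0]],
  [[0.008,0,0.033],[0,0.067,0]],
  [[0,0,0],[0,0,0]],
])

```text
t: 15.5
tool_pos: [525.2, -95.3, 67.5]
eef_rot: [[-0.991, 0.133, 0.001], [0.133, 0.991, 0.001], [-0.001, 0.001, -1.0]]
force: [9.0, -2.4, -1.3]
opening: 29.1
gripper_force: 50.0
```

```bash
python3 -c "
from h import *
where();sock(16,0,85);sock(3,0,85)"
```

```text
t 15.5 tip [-102.2, 0.4, 84.9] stub [67.8, 0.1, 85.0] tilt 0.0 F [ 9.2 -1.2 -1.3] M [-0.36 -1.78  0.05] open 29.1 50.0
8 rows: [-0.003, 0.0, -0.0] [0.001, 0.001, -0.002] max 0.0
8 rows: [-0.084, 0.0, -0.0] [0.001, 0.001, -0.002] max 0.08
```

Emit:
step_arm([
  [[-0.06,0,0],[0,0,0]],
  [[-0.06,0,0],[0,0,0]],
  [[-0.06,0,0],[0,0,0]],
  [[-0.06,0,0],[0,0,0]],
  [[-0.06,0,0],[0,0,0]],
  [[-0.06,0,0],[0,0,0]],
  [[-0.06,0,0],[0,0,0]],
  [[-0.06,0,0],[0,0,0]],
])

```text
t: 16.5
tool_pos: [533.1, -96.4, 67.0]
eef_rot: [[-0.991, 0.133, -0.002], [0.133, 0.991, 0.001], [0.002, 0.001, -1.0]]
force: [5.4, -1.3, -0.1]
opening: 29.0
gripper_force: 50.0
```

```bash
python3 -c "
from h import *
where();sock(3,0,85)"
```

```text
t 16.5 tip [-94.1, 0.4, 84.7] stub [75.9, 0.1, 84.3] tilt -0.1 F [ 5.6 -0.6 -0.1] M [-0.22 -1.17  0.08] open 29.0 50.0
8 rows: [-0.034, 0.0, -0.003] [0.001, -0.002, -0.002] max 0.03
```

Emit:
step_arm([
  [[-0.04,0,-0.01],[0,0,0]],
  [[-0.04,0,-0.01],[0,0,0]],
  [[-0.04,0,0],[0,0,0]],
  [[-0.04,0,0],[0,0,0]],
  [[-0.04,0,0],[0,0,0]],
  [[-0.04,0,0],[0,0,0]],
  [[-0.03,0,0],[0,0,0]],
  [[0,0,0],[0,0,0]],
])

```text
t: 17.5
tool_pos: [537.9, -97.6, 67.2]
eef_rot: [[-0.991, 0.134, -0.003], [0.134, 0.991, 0.001], [0.003, 0.0, -1.0]]
force: [1.9, -2.5, 1.5]
opening: 29.2
gripper_force: 50.0
```

```bash
python3 -c "
from h import *
where()"
```

```text
t 17.5 tip [-89.1, -0.1, 85.0] stub [80.9, -0.5, 84.5] tilt -0.2 F [ 2.2 -2.2  1.5] M [-0.55 -0.52 -0.25] open 29.2 50.0
```

Emit:
step_arm([
  [[-0.03,-0.02,-0.01],[0,0,0]],
  [[-0.03,-0.02,-0.01],[0,0,0]],
  [[-0.03,0,-0.01],[0,0,0]],
  [[0,0,0],[0,0,0]],
  [[0,0,0],[0,0,0]],
  [[0,0,0],[0,0,0]],
  [[0,0,0],[0,0,0]],
  [[0,0,0],[0,0,0]],
])

```text
t: 18.5
tool_pos: [539.1, -97.8, 67.5]
eef_rot: [[-0.991, 0.133, -0.004], [0.133, 0.991, 0.001], [0.004, 0.001, -1.0]]
force: [4.1, 1.8, -3.0]
opening: 29.2
gripper_force: 50.0
```

```bash
python3 -c "
from h import *
where()
s=get_state();print(s['eef_rot'])"
```

```text
t 18.5 tip [-88.0, -0.2, 85.4] stub [82.0, -0.4, 84.7] tilt -0.2 F [ 3.8  2.3 -3. ] M [ 0.26 -0.94 -0.18] open 29.2 50.0
[[-9.91131986e-01  1.32814536e-01 -4.20548995e-03]
 [ 1.32809490e-01  9.91140511e-01  1.45856243e-03]
 [ 4.36194975e-03  8.87098902e-04 -9.99990093e-01]]
```

Emit:
step_arm([
  [[0,0.02,0],[0,0,0]],
  [[0,0,0],[0,0,0]],
  [[0,0,0],[0,0,0]],
  [[0,0,0],[0,0,0]],
  [[0,0,0],[0,0,0]],
  [[0,0,0],[0,0,0]],
  [[0,0,0],[0,0,0]],
  [[0,0,0],[0,0,0]],
], newtons=5)

```text
t: 19.5
tool_pos: [538.7, -97.9, 67.5]
eef_rot: [[-0.991, 0.133, -0.005], [0.133, 0.991, 0.001], [0.005, 0.0, -1.0]]
force: [-0.2, -1.9, -3.8]
opening: 30.0
gripper_force: 5.0
```

Emit:
step_arm([
  [[0,0,0],[0,0,0]],
  [[0,0,0],[0,0,0]],
  [[0,0,0],[0,0,0]],
  [[0,0,0],[0,0,0]],
  [[0,0,0],[0,0,0]],
  [[0,0,0],[0,0,0]],
  [[0,0,0],[0,0,0]],
  [[0,0,0],[0,0,0]],
], claw=0.4)

```text
t: 20.5
tool_pos: [539.1, -97.7, 67.6]
eef_rot: [[-0.991, 0.133, -0.004], [0.133, 0.991, 0.001], [0.004, 0.001, -1.0]]
force: [0.0, 0.2, 0.2]
opening: 52.6
gripper_force: 0.0
```

Emit:
step_arm([
  [[0,0,-0.3],[0,0,0]],
  [[0,0,-0.5],[0,0,0]],
  [[0,0,-0.8],[0,0,0]],
  [[0,0,-0.9],[0,0,0]],
  [[0,0,-0.9],[0,0,0]],
  [[0,0,-0.9],[0,0,0]],
  [[0,0.3,-0.9],[0,0,0]],
  [[0,0.8,-0.8],[0,0,0]],
])

```text
t: 21.5
tool_pos: [542.7, -76.4, 189.4]
eef_rot: [[-0.991, 0.135, -0.003], [0.135, 0.991, 0.001], [0.003, 0.0, -1.0]]
force: [0.0, -0.0, -0.8]
opening: 52.8
gripper_force: 0.0
```

Emit:
step_arm([
  [[0,0.9,-0.5],[0,0,0]],
  [[0,0.95,-0.2],[0,0,0]],
  [[0,0.95,0],[0,0,0]],
  [[0,0.95,0],[0,0,0]],
  [[0,0.95,0],[0,0,0]],
  [[0,0.95,0],[0,0,0]],
  [[0,0.95,0],[0,0,0]],
  [[0,0.8,0],[0,0,0]],
])

```text
t: 22.5
tool_pos: [562.4, 72.0, 201.6]
eef_rot: [[-0.991, 0.133, -0.004], [0.133, 0.991, 0.001], [0.005, 0.001, -1.0]]
force: [-0.4, -0.0, -0.6]
opening: 52.7
gripper_force: 0.0
```

```bash
python3 -c "
from h import *
where()
i=read_camera('side');j=read_camera('top')
O=np.zeros((560,800,3),np.uint8);O[:,:480]=cv2.resize(i[195:275,340:420],(480,560),interpolation=cv2.INTER_CUBIC)
O[:320,480:]=cv2.resize(j[140:220,345:425],(320,320),interpolation=cv2.INTER_CUBIC)
cv2.imwrite('pics/end.png',O[...,::-1])"
```

```text
t 22.5 tip [-87.2, 171.1, 219.5] stub [82.8, 170.9, 218.7] tilt -0.3 F [-0.4 -0.1 -0.6] M [ 0.05 -0.03  0.06] open 52.7 0.0
```

View pics/end.png

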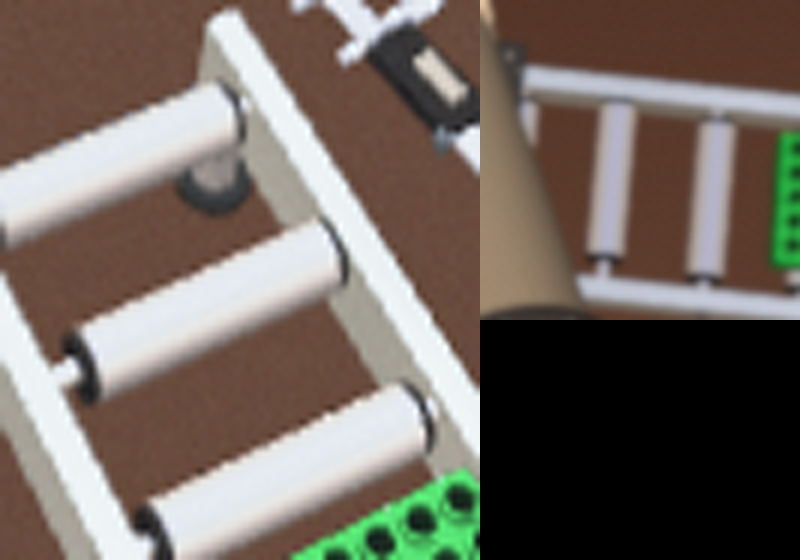

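The roller lies level. Its far cap is flush at the far rail (side crop (340,255)) and the sprung axle runs into the near rail at (55,380). I'm handing it in.

```bash
python3 -c "
from workcell import *
print(job_done())"
```

```text
the job is handed in; nothing more can be done
None
```

I fitted the sprung roller level between the rails, with its sprung end in the near socket and its short end in the far one, then let go and handed the job in at about 22.5 s; the hand-in gave no verdict.

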